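# Show a stud's pilot nose to the inspection camera

### The job

Get the inspection camera ready: push its carriage by the upright post along the rails fully home against the end stop, and only then swing the clamp lever a quarter turn to its stop to lock it. Then take the steel stud with the narrow pilot nose (not the hex-headed bolt) out of its V rest and hold it in the air with the nose looking straight into the lens: stud in line with the tilted lens axis, tip of the nose on that axis 60 mm in front of the glass, 35 mm above the ball of the wire pointer. Do not knock the stud against the camera or its rig and leave the other things where they are; the job ends with you still holding the stud there, steady, touching nothing else with it.

Things in the scene. Friction and masses are not known exactly. Their poses are not given: they have to be found in the camera images.
- carriage (a joint): Slide of the camera carriage along the rig's rails, in m: 0 = parked, 0.100 = fully home against the end stop (towards the rig's own +y, roughly the robot's left). Starts between 0 and 0.05. Stiff: takes about 8 N to push and stays where it is left.
- clamp (a joint): Clamp lever on the carriage, in rad, about a vertical axis, clockwise seen from above as it grows: 0 = open, lever pointing along the rig's -y; 1.571 = locked, lever pointing along the rig's -x (towards the robot). Light (under 2 N at the knob), stays where it is left. Starts between 0 and 0.25.
- rig: Inspection rig with all it carries: dark steel base plate 160 x 410 x 12 mm fixed on the ledge, with two bright rails, an aluminium carriage 250 mm long on them and a grey end stop at the +y end. Origin on the ledge under the plate; the carriage slides along its y, the plate spans x -70 to +90 and y -170 to +240 mm. Its yaw is within 0.15 rad of the robot's frame. The camera on its grey column stands on the +y part of the carriage.
- push_post (a point): Upright bare steel post on the robot's side of the carriage, 20 mm in diameter, for pushing the carriage; this point is on its axis 71 mm above the ledge, 25 mm below its top; free standing length from 34 to 96 mm above the ledge. It moves with the carriage; axes as the rig.
- clamp_hinge (a point): Point on the vertical axis of the clamp lever, 76 mm above the ledge, level with clamp_knob; moves with the carriage.
- clamp_knob (a point): Upright round black knob at the end of the clamp lever, 18 mm in diameter, 70 mm from the lever's axis; this point is on its axis 76 mm above the ledge; the knob stands free from 56 (top of the flat lever bar, 14 mm wide) to 96 mm above the ledge. It can be pinched from above and led round, or pushed.
- lens (a point): Centre of the lens glass of the white box camera (56 x 56 mm body, black lens barrel 44 mm in diameter), 230 mm above the ledge; moves with the carriage. Axes: x runs from the glass backwards into the camera along the lens axis, so the view goes along -x, 20 degrees (0.349 rad) downwards towards the robot; y is level.
- focus (a point): The point on the lens axis 60 mm in front of the glass where the nose tip belongs; moves with the carriage; axes as lens. A thin wire pointer under the lens ends in a 10 mm ball 35 mm below it (square to the lens axis).
- stud_center (a point): Greased steel stud, 24 mm in diameter and 110 mm long, threaded towards both ends, with a pilot nose 14 mm in diameter and 16 mm long on one end; about 0.4 kg. This point is on its axis half-way along the 110 mm; its x axis runs along the stud towards the nose. It lies level in a V rest with its axis 62 mm above the ledge, nose away from the robot (within 0.4 rad of straight ahead).
- stud_nose (a point): Centre of the end face of the pilot nose, 71 mm from stud_center along its x.
- stud: The stud itself; origin 12 mm square below stud_center, same axes.
- rest_a: V rest under the stud: black foot 120 x 50 x 12 mm with two V blocks 86 mm apart (72 mm free between them, where fingers can go down beside the stud to 12 mm above the ledge); fixed. Origin on the ledge, x along the V, same yaw as the stud. An identical rest holds the bolt; which stands nearer the rig varies.
- bolt_center (a point): Middle of the shank of a hex-headed bolt of the same thickness and length, in the other V rest; leave it.
- socket_mid (a point): Middle of a heavy black impact socket, 46 mm in diameter, 75 mm tall; leave it.
- cap_mid (a point): Middle of an amber polymer bolt cap, 48 mm in diameter, 30 mm tall; leave it.
- coupling_mid (a point): Middle of a cast aluminium pump coupling hub, 64 mm in diameter, 51 mm tall; leave it.
- tin_mid (a point): Middle of an aluminium tin, 60 mm in diameter, 85 mm tall; leave it.
- wrench_grip (a point): Grip of a flat steel wrench about 165 mm long lying on the ledge; leave it.

How it is judged:
By the outcome, as a careful person would: the job done as asked, in the order asked, and still so for the second after the job is handed in, while the arm keeps its last pose, push and grip.
It also fails if it takes over 67 s, if anything falls off the work surface, if the arm or the gripper's body presses on something with over 40 N, if the wrist force passes 120 N, or if a joint passes its speed limit or range.

### The arm

A 6-joint arm with a two-finger parallel gripper is mounted at the origin on the work surface. World frame = base frame: x ahead of the robot, y to its left, z up, the work surface at z = 0. Lengths are in m, angles in rad, forces in N, time in s.
With the tool pointing down it reaches from about 0.425 to 0.95 m from the base axis. Payload 3.5 kg.
Tool frame: the origin (TCP) lies midway between the tips of the shut fingers; the grasp point (between the pads) lies 19 mm behind it; z points along the fingers, y is the line along which they close (so a half turn about z gives the same grasp; the last joint's range is limited). The gripper opens to 85 mm and grips with 20 to 120 N. Pads are 22 mm wide; open, the fingers measure 114 mm over their backs; the gripper's body (76 mm by 85 mm) begins 54 mm behind the grasp point. The pads swing forward as they close: fully open they stand 13 mm farther back than shut.
Start: joints at [-1.293, 0.286, 1.577, -0, 1.279, -0.15], TCP at [0.28, -0.614, 0.231] pointing down, gripper open.
Joint ranges: [-2.77, 2.77], [-0.9, 2.22], [0.21, 2.48], [-1.53, 4.67], [0.24, 2.81], [-2.84, 2.84]. Speed limits (rad/s): [2.79, 2.79, 3.14, 3.14, 3.14, 3.14].

### API

Orientations are given as a unit quaternion [x, y, z, w].
In Python, from plant import ctrl, cams, order gives the robot as it stands.
- The arm moves only by the tool move_arm, never from a script. Its argument "plan" is one flat list of numbers, 7 for each row, row after row: the shift along the world's x, y, z in mm, then the turn, a rotation vector about the world's x, y, z in degrees, then the finger opening in mm, from 0 to 85.4. A call has 1 to 12 rows; each row shifts and turns the commanded pose from where the row before left it; what a row does not reach is not made up. A row lasts 1/10 s, in which the tool goes at most 50 mm and 8.59 degrees, less where a joint would pass 70% of its speed; a pose out of reach is approached as far as the arm can. A call is refused whole if a number of a shift passes 50 or a number of a turn 8.59, either way. A call with a gripper value outside its range is refused whole. The fingers move at their own pace and stop on an object; "newtons" is the grip in N (left out, the last holds). Time passes only in rows, so rows that do not move let the fingers close. It gives the time, the measured TCP pose, the force, the opening and the grip force at its end, in the units of the state.
- ctrl.get_state(): the state, without advancing time (a new reading comes with each control period).
- cams.read_camera(name): name is "scene" or "top"; returns a dict with "color" (400x640x3 uint8, red, green, blue), "fov_y" (degrees; the focal length in pixels is half the picture's height over the tangent of half this angle, whatever the lens; pixels are square), "cx", "cy" (the principal point, pixels), "origin" and "orientation" of the camera in the world. Camera axes: x right, y up, looking along -z (the intrinsics and any distortion apply to the point x, -y, -z); pixel columns grow to the right and rows downward; lengths in m; the calibration is good to about 2 mm. A picture is of the moment at which its call begins. There is no depth.
- order.sign_off(): hands the job in; it is judged then, once.
The state is a dict: "time": time; "qpos": joint angles; "dq": joint speeds; "joint_efforts": joint torques, N m; "eef_pos": TCP position; "tcp_rot": TCP orientation; "contact_force": force on the tool from outside, world axes, zero at the start; "wrist_torque": the same for the moment, N m; "opening": opening from 0.0 (shut) to 1.0 (fully open); "finger_force": force on a finger pad.
Only numpy, scipy, OpenCV 4.12 (cv2) and the standard library are available. Lean on these libraries where they do the work, as an engineer would, in place of code of your own. Each camera call takes 0.05 s, during which the arm holds its last target. There are 200 camera calls.

## Working session

There is one attempt and no reset: what is moved stays moved. The work goes in short steps, Python scripts to look and compute and a tool call to move; the robot and the scene stay as the last step left them, time stands still between calls to the robot, and variables do not carry over. Pictures are saved under pics/ and viewed, at most 10 in all, crops included, and the job is handed in when it is done.

Besides the shell and the picture viewer there is one more tool, called after "Request:" as a command line: name --argument value ..., lists and objects as JSON in quotes. move_arm: Moves the arm, as the interface text tells. Its arguments: {"type":"object","properties":{"plan":{"type":"array","items":{"type":"number"}},"newtons":{"type":"number"}},"required":["plan"]}

```bash
mkdir -p pics; ls; cat > h.py <<'E'
import numpy as np, cv2
from scipy.spatial.transform import Rotation as R
from plant import ctrl, cams, order
def snap(n,f=None):
    c=cams.read_camera(n)
    if f: cv2.imwrite(f,c["color"][:,:,::-1])
    return c
E
python3 - <<'E'
from h import *
for n in("scene","top"):
    c=snap(n,f"pics/{n}0.png"); print({k:v for k,v in c.items() if k!="color"})
s=ctrl.get_state();print(s)
E
```

```text
pics
{'fov_y': 49.017460647753424, 'cx': 326.3854263027982, 'cy': 197.92346999873857, 'origin': array([1.15632524, 0.70974334, 1.1317911 ]), 'orientation': array([0.12893849, 0.34839041, 0.87457301, 0.31164249])}
{'fov_y': 48.876500603032945, 'cx': 327.2677478672241, 'cy': 200.55926232583641, 'origin': array([ 0.46259605, -0.01251915,  1.25308901]), 'orientation': array([-0.04003845,  0.01911767,  0.70938707, -0.70342123])}
{'time': 0.1, 'qpos': array([-1.29299897e+00,  2.87161564e-01,  1.57802803e+00,  4.11388199e-05,
        1.27861639e+00, -1.49989271e-01]), 'dq': array([ 0.00075381, -0.00266291, -0.00337436, -0.00314756, -0.00014099,
       -0.00102165]), 'joint_efforts': array([-1.39120919e-03, -4.07298231e+01, -2.93698150e+01, -2.64062146e-04,
        3.45025939e-03, -1.53090178e-05]), 'eef_pos': array([ 0.27990651, -0.61357476,  0.23003056]), 'tcp_rot': array([ 9.77212568e-01,  2.12260150e-01, -5.10214327e-05, -1.10566469e-03]), 'contact_force': array([ 0.51779024, -0.57929154, -0.41397953]), 'wrist_torque': array([0.0052326 , 0.00969227, 0.01609938]), 'finger_force': 0.0, 'opening': 1.0007763220014594}
```

View pics/scene0.png

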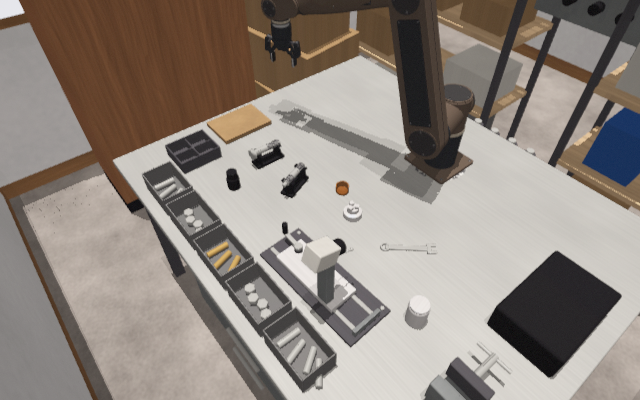

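View pics/top0.png

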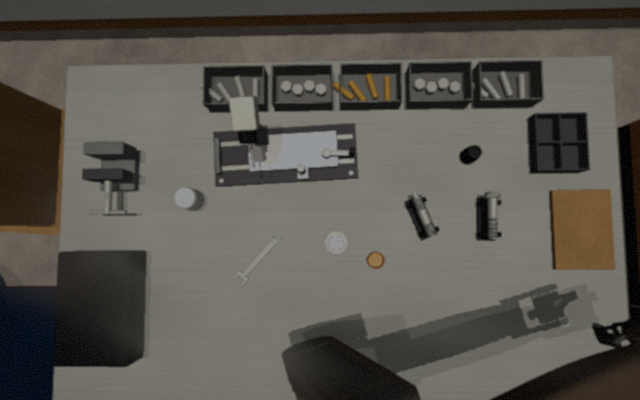

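The scene view shows the rig at about (325,285) and the two rests at (265,152) and (294,178). In the top view the rig spans (215–357, 125–185), with the rests at (422,215) and (488,215). I'll enlarge both.

```bash
python3 - <<'E'
import cv2,numpy as np
t=cv2.imread("pics/top0.png");s=cv2.imread("pics/scene0.png")
f=lambda im,x,y,w,h,k:cv2.resize(im[y:y+h,x:x+w],(w*k,h*k),interpolation=cv2.INTER_CUBIC)
g=lambda a:np.clip(255*(a/255.)**0.6,0,255).astype('uint8')
a=f(t,205,85,160,110,5);cv2.imwrite("pics/a.png",g(a))
b=f(t,400,180,110,70,7);cv2.imwrite("pics/b.png",g(b))
c=f(s,240,130,150,110,5);d=f(s,255,215,140,130,0+4)
cv2.imwrite("pics/d.png",g(f(s,240,130,100,75,8)))
cv2.imwrite("pics/c.png",g(f(s,255,215,140,120,5)))
E
```

```text
(no output)
```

View pics/a.png

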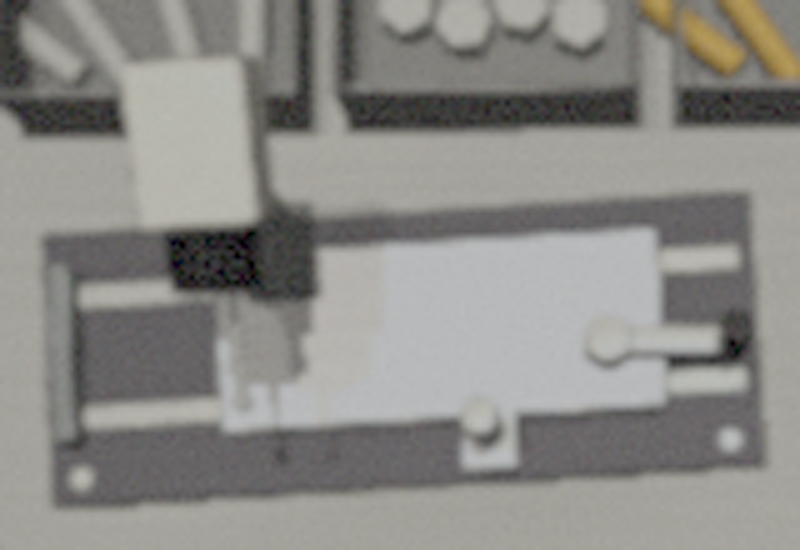

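View pics/b.png

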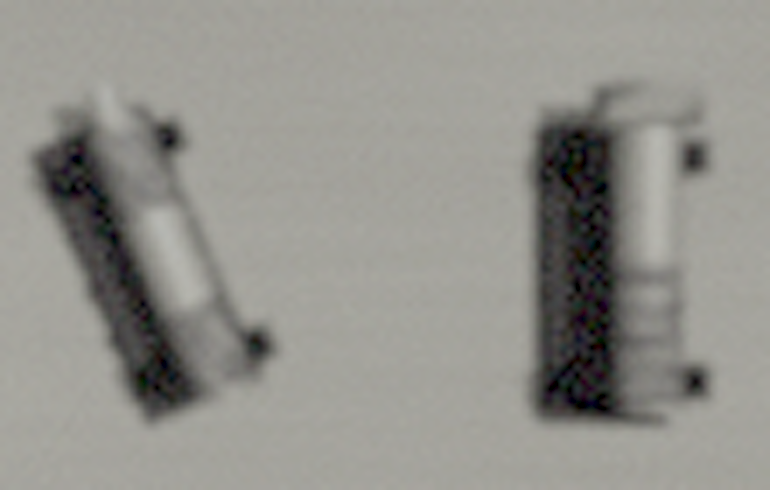

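View pics/c.png

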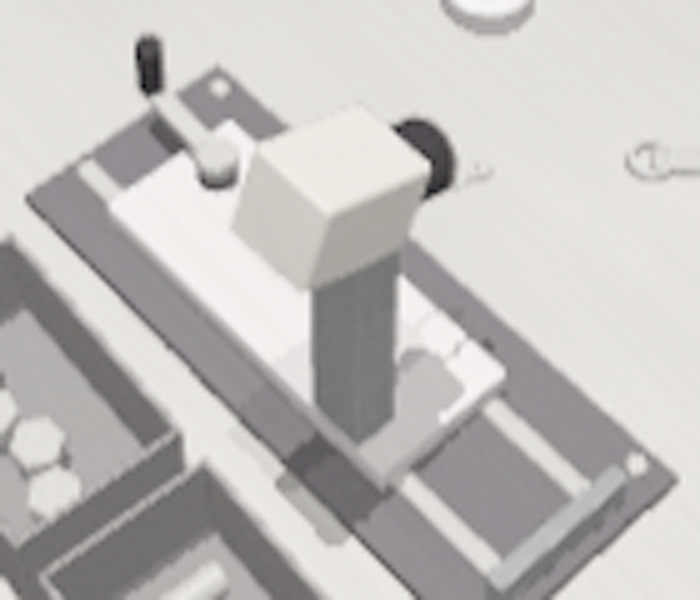

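The stud is the left part in the top view (bare nose, at (414,193) at the upper end); the right one is the hex bolt. The post top is at about (301,168), the knob at (352,152) and the end stop on the left at x≈217.

```bash
cat >> h.py <<'E'
from scipy.optimize import least_squares
import json
CAL={"scene":(49.017460647753424,326.3854263,197.92347,[1.15632524,0.70974334,1.1317911],[0.12893849,0.34839041,0.87457301,0.31164249]),
"top":(48.8765006,327.26774787,200.55926,[0.46259605,-0.01251915,1.25308901],[-0.04003845,0.01911767,0.70938707,-0.70342123])}
def proj(n,P):
    f,cx,cy,o,q=CAL[n]; F=200/np.tan(np.radians(f/2))
    p=(np.atleast_2d(P)-o)@R.from_quat(q).as_matrix()
    return np.c_[cx-F*p[:,0]/p[:,2], cy+F*p[:,1]/p[:,2]]
def unproj(n,uv,z):
    f,cx,cy,o,q=CAL[n]; F=200/np.tan(np.radians(f/2))
    d=R.from_quat(q).apply([(uv[0]-cx)/F,-(uv[1]-cy)/F,-1]); o=np.array(o)
    return o+d*(z-o[2])/d[2]
E
python3 - <<'E'
from h import *
A=lambda p:(np.array(p)+.5)/5-.5+[205,85]
B=lambda p:(np.array(p)+.5)/7-.5+[400,180]
C=lambda p:(np.array(p)+.5)/5-.5+[255,215]
cor=np.array([[90,240],[90,-170],[-70,-170],[-70,240]])/1000.
z=.012
top=A([(45,237),(745,195),(765,463),(57,508)]); sc=C([(25,197),(217,67),(680,480)])
def pt(p,xy,z):
    c,s=np.cos(p[2]),np.sin(p[2]); xy=np.atleast_2d(xy)
    return np.c_[p[0]+c*xy[:,0]-s*xy[:,1],p[1]+s*xy[:,0]+c*xy[:,1],np.full(len(xy),z)]
# joint fit incl. a shift per camera is skipped; see residuals
def res(p): 
    return np.r_[(proj("top",pt(p,cor,z))-top).ravel(),(proj("scene",pt(p,cor[[1,2,3]],z))-sc).ravel()]
r=least_squares(res,[.65,.07,0]);p=r.x;print(p,r.fun.round(1))
inv=lambda P:np.array([[np.cos(p[2]),np.sin(p[2])],[-np.sin(p[2]),np.cos(p[2])]])@(P[:2]-p[:2])
for n,q,z_ in[("post",(482,415),.096),("hinge",(607,338),.06),("knob",(735,328),.096),("carR1",(660,230),.034),("carR2",(665,405),.034),("carL",(222,430),.034),("stopR",(78,430),.03)]:
    P=unproj("top",A(q),z_);print(n,P.round(4),inv(P).round(4))
P=unproj("scene",C((148,42)),.096);print("knob scene",P.round(4),inv(P).round(4))
for n,q,z_ in[("nose",(103,92),.062),("tail",(232,372),.062),("c",(177,258),.062)]:
    P=unproj("top",B(q),z_);print(n,P.round(4))
E
```

```text
[0.69181495 0.10983347 0.04989219] [-1.  -0.2  0.8 -0.9  0.3  0.8 -1.4  0.5 -0.9 -0.4 -0.  -0.6 -0.2 -0.3]
post [0.6485 0.0907 0.096 ] [-0.0442 -0.017 ]
hinge [0.6962 0.025  0.06  ] [ 0.0001 -0.085 ]
knob [ 0.6936 -0.0443  0.096 ] [-0.0059 -0.1541]
carR1 [ 0.7625 -0.0045  0.034 ] [ 0.0649 -0.1177]
carR2 [ 0.6629 -0.0064  0.034 ] [-0.0347 -0.1146]
carL [0.6517 0.2428 0.034 ] [-0.0334  0.1348]
stopR [0.6533 0.3255 0.03  ] [-0.0277  0.2173]
knob scene [ 0.6923 -0.0464  0.096 ] [-0.0073 -0.1561]
nose [ 0.5817 -0.2132  0.062 ]
tail [ 0.4734 -0.2598  0.062 ]
c [ 0.5173 -0.24    0.062 ]
```

View pics/d.png

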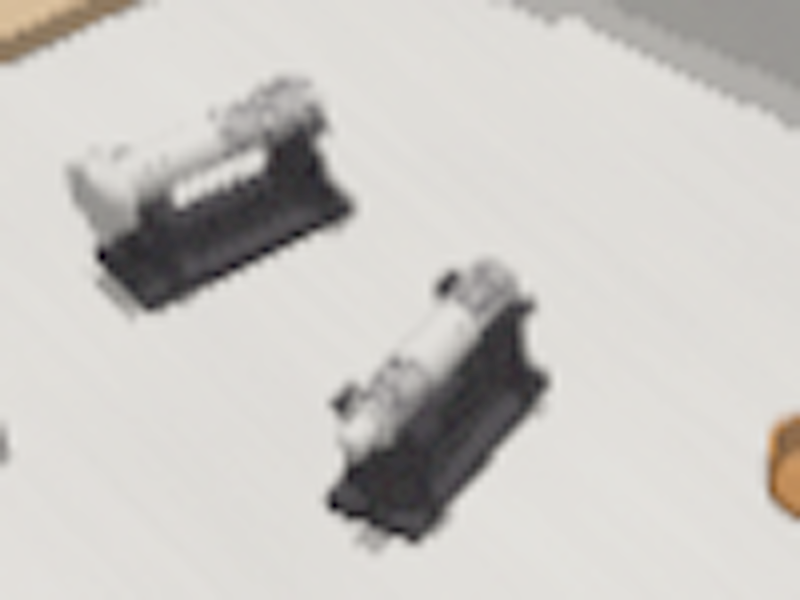

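The scene crop confirms it: the stud is the nearer part (nose at about (360,440)), the bolt is the other. First I'll go to the push position with the fingers shut.

Request:
move_arm --plan '[22,39,0,0,0,-2,0,22,39,0,0,0,-2,0,22,39,0,0,0,-2,0,22,39,0,0,0,-2,0,22,39,0,0,0,-2,0,22,39,0,0,0,-2,0,22,39,0,0,0,-2,0,22,39,0,0,0,-2,0,22,39,0,0,0,-2,0,22,39,0,0,0,-2,0,22,39,0,0,0,-1.6,0,22,39,0,0,0,0,0]'

```text
time: 1.3
eef_pos: [0.5444, -0.1443, 0.2309]
tcp_rot: [1.0, 0.025, -0.0, -0.0]
contact_force: [0.9, 0.2, -0.5]
opening: 0.003
finger_force: 0.0
```

Request:
move_arm --plan '[22,39,0,0,0,0,0,22,39,0,0,0,0,0,22,39,0,0,0,0,0,20,39,0,0,0,0,0,20,39,0,0,0,0,0,0,0,0,0,0,0,0,0,0,0,0,0,0,0]'

```text
time: 2.0
eef_pos: [0.6498, 0.0498, 0.2304]
tcp_rot: [1.0, 0.026, -0.001, 0.0]
contact_force: [-0.3, -0.1, 0.1]
opening: 0.002
finger_force: 0.0
```

```bash
cat >> h.py <<'E'
def st():
    s=ctrl.get_state(); r=R.from_quat(s["tcp_rot"]).as_matrix()
    print("t",round(s["time"],2),"p",(s["eef_pos"]*1e3).round(1),"x",r[:,0].round(3),"z",r[:,2].round(3),"F",s["contact_force"].round(1),"op",round(s["opening"]*85.4,1),"ff",round(float(s["finger_force"]),1),"q",s["qpos"].round(2))
E
python3 -c "
from h import *
st()
S=np.array([650.5,50.7,55]);print(S-ctrl.get_state()['eef_pos']*1e3)"
```

```text
t 2.0 p [649.8  49.8 230.4] x [ 0.999  0.053 -0.002] z [-0.002 -0.    -1.   ] F [-0.3 -0.1  0.1] op 0.2 ff 0.0 q [-0.08  0.24  1.64 -0.    1.27  1.44]
[   0.73751194    0.92227397 -175.35144822]
```

Request:
move_arm --plan '[0,0,-35,0,0,0,0,0,0,-35,0,0,0,0,0,0,-35,0,0,0,0,0,0,-35,0,0,0,0,0,0,-35,0,0,0,0,0,0,0,0,0,0,0,-0.3,5,0,0,0,0,0,-0.3,5,0,0,0,0,0,-0.3,5,0,0,0,0,0,-0.3,5,0,0,0,0,0,-0.3,5,0,0,0,0,0]'

```text
time: 3.1
eef_pos: [0.6502, 0.0721, 0.0589]
tcp_rot: [1.0, 0.026, 0.002, 0.003]
contact_force: [-1.3, -9.1, 2.9]
opening: -0.001
finger_force: 4.3
```

Request:
move_arm --plan '[-0.3,6,0,0,0,0,0,-0.3,6,0,0,0,0,0,-0.3,6,0,0,0,0,0,-0.3,6,0,0,0,0,0,-0.3,6,0,0,0,0,0,-0.3,6,0,0,0,0,0,-0.3,6,0,0,0,0,0,-0.3,6,0,0,0,0,0,-0.3,6,0,0,0,0,0,-0.3,6,0,0,0,0,0]'

```text
time: 4.1
eef_pos: [0.6473, 0.1317, 0.0589]
tcp_rot: [1.0, 0.026, 0.002, 0.002]
contact_force: [-1.0, -9.5, 4.1]
opening: 0.001
finger_force: 4.3
```

```bash
python3 -c "
from h import *
st()"
```

```text
t 4.1 p [647.3 131.7  58.9] x [0.999 0.052 0.003] z [ 0.004 -0.005 -1.   ] F [-1.  -9.5  4.1] op 0.1 ff 4.3 q [ 0.05  0.43  1.72 -0.01  0.98  1.57]
```

Request:
move_arm --plan '[-0.2,4,0,0,0,0,0,-0.2,4,0,0,0,0,0,-0.2,4,0,0,0,0,0,-0.2,4,0,0,0,0,0,-0.2,4,0,0,0,0,0]'

```text
time: 4.6
eef_pos: [0.6467, 0.1428, 0.0591]
tcp_rot: [1.0, 0.029, 0.001, 0.011]
contact_force: [-1.3, -42.2, 8.3]
opening: -0.001
finger_force: 21.2
```

Request:
move_arm --plan '[-0.1,3,0,0,0,0,0,-0.1,3,0,0,0,0,0,-0.1,3,0,0,0,0,0]'

```text
time: 4.9
eef_pos: [0.6467, 0.1427, 0.0593]
tcp_rot: [0.999, 0.029, -0.001, 0.019]
contact_force: [-3.4, -64.2, 10.3]
opening: 0.001
finger_force: 32.1
```

Carriage is hard against the stop (64 N, no movement). Back off, rise and look.

Request:
move_arm --plan '[1,-25,0,0,0,0,0,1,-25,0,0,0,0,0,0,-5,40,0,0,0,0,0,0,40,0,0,0,0,-45,-20,40,0,0,0,45,-45,-20,0,0,0,0,45,-45,-20,0,0,0,0,45,-45,-20,0,0,0,0,45,0,0,0,0,0,0,45]'

```text
time: 5.8
eef_pos: [0.4693, 0.032, 0.1658]
tcp_rot: [1.0, 0.025, -0.003, -0.0]
contact_force: [0.5, 0.4, -0.3]
opening: 0.53
finger_force: 0.0
```

```bash
python3 - <<'E'
from h import *
st()
t=snap("top","pics/top1.png")["color"][:,:,::-1];s=snap("scene","pics/scene1.png")["color"][:,:,::-1]
f=lambda im,x,y,w,h,k:cv2.resize(np.ascontiguousarray(im[y:y+h,x:x+w]),(w*k,h*k),interpolation=cv2.INTER_CUBIC)
g=lambda a:np.clip(255*(a/255.)**0.6,0,255).astype('uint8')
cv2.imwrite("pics/e.png",g(f(t,205,75,160,120,5)))
E
```

```text
t 5.8 p [469.3  32.  165.8] x [ 0.999  0.05  -0.006] z [-0.006  0.    -1.   ] F [ 0.5  0.4 -0.3] op 45.3 ff 0.0 q [-0.15 -0.11  2.12 -0.    1.13  1.37]
```

View pics/e.png

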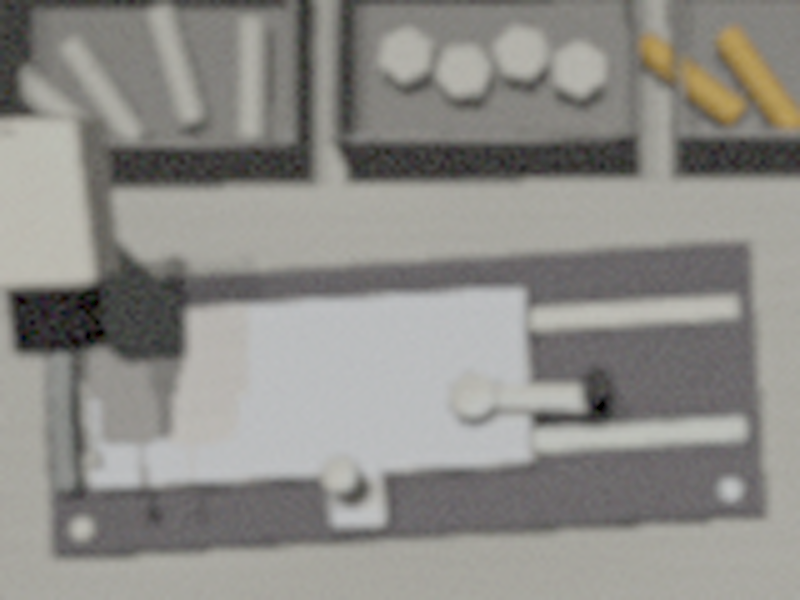

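The carriage sits against the stop (its left edge at crop x≈83 meets the stop). The knob is at crop (598,385), the hinge at (475,395) and the post at (345,475).

```bash
python3 - <<'E'
from h import *
A=lambda p:(np.array(p)+.5)/5-.5+[205,75]
p=[0.69181495,0.10983347,0.04989219];M=np.array([[np.cos(p[2]),np.sin(p[2])],[-np.sin(p[2]),np.cos(p[2])]])
inv=lambda P:M@(P[:2]-p[:2])
for n,q,z in[("post",(345,473),.096),("hinge",(475,395),.06),("knob",(599,383),.096),("knobmid",(599,394),.076),("carR",(528,290),.034),("carR2",(531,462),.034),("lensfront",(45,350),.21)]:
    P=unproj("top",A(q),z);print(n,P.round(4),inv(P).round(4))
# predicted focus if lens x,y rig guessed
E
```

```text
post [0.6451 0.1639 0.096 ] [-0.044   0.0563]
hinge [0.6932 0.0977 0.06  ] [ 0.0008 -0.0122]
knob [0.6919 0.0281 0.096 ] [-0.004  -0.0816]
knobmid [0.6898 0.0288 0.076 ] [-0.006  -0.0808]
carR [0.7579 0.07   0.034 ] [ 0.064  -0.0431]
carR2 [0.6598 0.0687 0.034 ] [-0.034  -0.0395]
lensfront [0.689  0.2927 0.21  ] [0.0064 0.1828]
```

Request:
move_arm --plan '[37,-1,0,0,0,0,45,37,-1,0,0,0,0,45,37,-1,0,0,0,0,45,37,-1,0,0,0,0,45,37,0,0,0,0,0,45,37,0,0,0,0,0,45,0,0,-25,0,0,0,45,0,0,-25,0,0,0,45,0,0,-25,0,0,0,45,0,0,-25,0,0,0,45,0,0,0,0,0,0,45]'

```text
time: 7.0
eef_pos: [0.6965, 0.0292, 0.0631]
tcp_rot: [1.0, 0.026, -0.003, -0.001]
contact_force: [-0.1, -0.3, -0.3]
opening: 0.523
finger_force: 0.0
```

Request:
move_arm --newtons 20 --plan '[0,0,0,0,0,0,5,0,0,0,0,0,0,5,0,0,0,0,0,0,5,0,0,0,0,0,0,5,0,0,0,0,0,0,5]'

```text
time: 7.5
eef_pos: [0.6994, 0.0287, 0.07]
tcp_rot: [1.0, 0.025, 0.002, -0.0]
contact_force: [2.2, 3.6, 2.7]
opening: 0.2
finger_force: 21.9
```

```bash
python3 - <<'E'
from h import *
st()
P=ctrl.get_state()["eef_pos"][:2]; H=np.array([.6932,.0977])
v=P-H; print(v,np.hypot(*v)); a=np.degrees(np.arctan2(v[1],v[0]));e=-180+2.86;print(a,e)
n=12;A=np.radians(np.linspace(a,e-360*0,n+1)); W=.07*np.c_[np.cos(A),np.sin(A)]; print((np.diff(W,axis=0)*1e3).round(1).tolist())
E
```

```text
t 7.5 p [699.4  28.7  70. ] x [0.999 0.05  0.005] z [ 0.004  0.001 -1.   ] F [2.2 3.6 2.7] op 17.0 ff 21.9 q [-0.1   0.49  1.61  0.    1.03  1.42]
[ 0.00617081 -0.06901298] 0.06928830905920824
-84.89047325401657 -177.14
[[-9.4, -0.2], [-9.3, 1.0], [-9.1, 2.3], [-8.7, 3.5], [-8.2, 4.6], [-7.5, 5.7], [-6.7, 6.6], [-5.7, 7.5], [-4.7, 8.1], [-3.5, 8.7], [-2.3, 9.1], [-1.1, 9.3]]
```

Request:
move_arm --plan '[0,0,0,0,0,0,40,0,0,0,0,0,0,40,-7,0,-2,0,0,0,40,0,0,0,0,0,0,40,0,0,0,0,0,0,5,0,0,0,0,0,0,5,0,0,0,0,0,0,5,0,0,0,0,0,0,5]'

```text
time: 8.3
eef_pos: [0.6905, 0.0282, 0.0657]
tcp_rot: [1.0, 0.025, -0.0, -0.0]
contact_force: [-1.0, 0.7, -0.4]
opening: 0.203
finger_force: 21.9
```

Request:
move_arm --plan '[-8.5,0.5,0,0,0,0,5,-8.4,1.5,0,0,0,0,5,-8.2,2.6,0,0,0,0,5,-7.8,3.7,0,0,0,0,5,-7.2,4.7,0,0,0,0,5,-6.5,5.6,0,0,0,0,5,-5.7,6.4,0,0,0,0,5,-4.9,7.1,0,0,0,0,5,0,0,0,0,0,0,5]'

```text
time: 9.2
eef_pos: [0.628, 0.0577, 0.0656]
tcp_rot: [1.0, 0.026, -0.007, 0.003]
contact_force: [-10.6, -9.9, 6.5]
opening: 0.203
finger_force: 22.7
```

```bash
cat > c.py <<'E'
from h import *
st()
P=ctrl.get_state()["eef_pos"][:2]; H=np.array([.6932,.0977])
v=P-H; print(v,np.hypot(*v),np.degrees(np.arctan2(v[1],v[0])))
E
python3 c.py
```

```text
t 9.2 p [628.   57.7  65.6] x [ 0.999  0.053 -0.015] z [-0.015 -0.006 -1.   ] F [-10.6  -9.9   6.5] op 17.4 ff 22.7 q [-0.07  0.38  1.79 -0.01  0.99  1.46]
[-0.06520673 -0.03998826] 0.07649168764466373 -148.48114031406368
```

Request:
move_arm --plan '[-4.3,7,0,0,0,0,5,-3.5,7.5,0,0,0,0,5,-2,8,0,0,0,0,5,-1,8,0,0,0,0,5,0,5,0,0,0,0,5,0,0,0,0,0,0,5]'

```text
time: 9.8
eef_pos: [0.6189, 0.0951, 0.0653]
tcp_rot: [1.0, 0.026, -0.005, 0.001]
contact_force: [-6.1, -3.9, 3.5]
opening: 0.203
finger_force: 22.3
```

```bash
python3 c.py
```

```text
t 9.8 p [618.9  95.1  65.3] x [ 0.999  0.052 -0.01 ] z [-0.01  -0.003 -1.   ] F [-6.1 -3.9  3.5] op 17.3 ff 22.3 q [-0.01  0.37  1.8  -0.    0.98  1.51]
[-0.07434368 -0.00258818] 0.07438871826780245 -178.00612712682283
```

Push on until the force shows the stop.

Request:
move_arm --plan '[0.2,4,0,0,0,0,5,0.2,4,0,0,0,0,5,0,0,0,0,0,0,5]'

```text
time: 10.1
eef_pos: [0.6187, 0.0956, 0.0653]
tcp_rot: [1.0, 0.027, -0.007, 0.008]
contact_force: [-8.8, -25.5, 5.1]
opening: 0.198
finger_force: 24.7
```

Request:
move_arm --plan '[0.2,4,0,0,0,0,5,0.2,3,0,0,0,0,5,0,0,0,0,0,0,5]'

```text
time: 10.4
eef_pos: [0.6186, 0.0959, 0.0652]
tcp_rot: [0.999, 0.028, -0.009, 0.014]
contact_force: [-11.6, -44.4, 6.9]
opening: 0.199
finger_force: 30.5
```

Stop reached (44 N, no motion). Ease off, open, rise, and go towards the stud.

Request:
move_arm --plan '[0,-12,0,0,0,0,5,0,0,0,0,0,0,40,0,0,0,0,0,0,40,0,0,0,0,0,0,40,0,0,30,0,0,0,40,0,0,40,0,0,0,40,0,-5,40,0,0,0,70,-12,-40,15,0,0,2,85,-12,-40,0,0,0,3,85,-12,-40,0,0,0,3,85,-12,-40,0,0,0,3,85,-12,-40,0,0,0,3,85]'

```text
time: 11.6
eef_pos: [0.5632, -0.1065, 0.1913]
tcp_rot: [0.989, 0.149, 0.0, 0.0]
contact_force: [-0.1, -0.8, 0.9]
opening: 0.995
finger_force: 0.0
```

```bash
python3 - <<'E'
from h import *
st()
t=snap("top","pics/top2.png")["color"][:,:,::-1];s=snap("scene","pics/scene2.png")["color"][:,:,::-1]
f=lambda im,x,y,w,h,k:cv2.resize(np.ascontiguousarray(im[y:y+h,x:x+w]),(w*k,h*k),interpolation=cv2.INTER_CUBIC)
g=lambda a:np.clip(255*(a/255.)**0.6,0,255).astype('uint8')
cv2.imwrite("pics/f.png",np.vstack([g(f(t,205,85,160,60,5))*1,g(f(s,255,205,160,60,5))]) if 0 else np.hstack([g(f(t,200,95,100,100,4)),g(f(s,270,215,100,100,4))]))
E
```

```text
t 11.6 p [ 563.2 -106.5  191.3] x [0.955 0.295 0.   ] z [ 0.001 -0.    -1.   ] F [-0.1 -0.8  0.9] op 85.0 ff 0.0 q [-0.36  0.1   1.87  0.    1.17  0.91]
```

View pics/f.png

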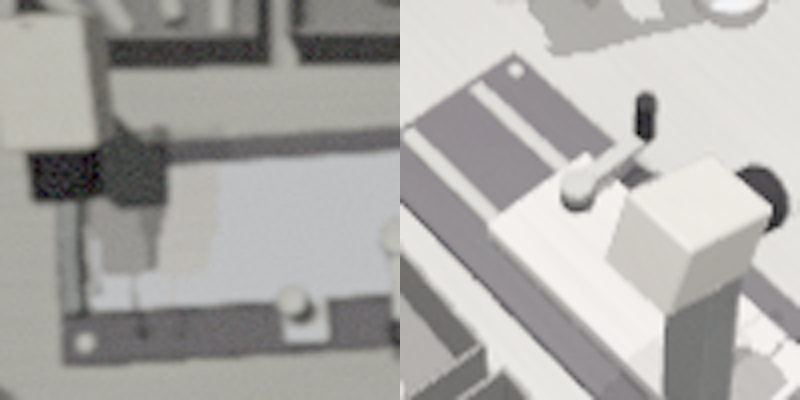

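The lever now points at the robot (locked; knob at crop (645,110)). I'll zoom in on the barrel and ball in the saved pictures to find the focus.

```bash
python3 - <<'E'
import cv2,numpy as np
t=cv2.imread("pics/top2.png");s=cv2.imread("pics/scene2.png")
f=lambda im,x,y,w,h,k:cv2.resize(im[y:y+h,x:x+w],(w*k,h*k),interpolation=cv2.INTER_LANCZOS4)
g=lambda a:np.clip(255*(a/255.)**0.5,0,255).astype('uint8')
cv2.imwrite("pics/g.png",np.hstack([g(f(t,203,130,40,60,10)),f(s,345,240,40,60,10)]))
E
```

```text
(no output)
```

View pics/g.png

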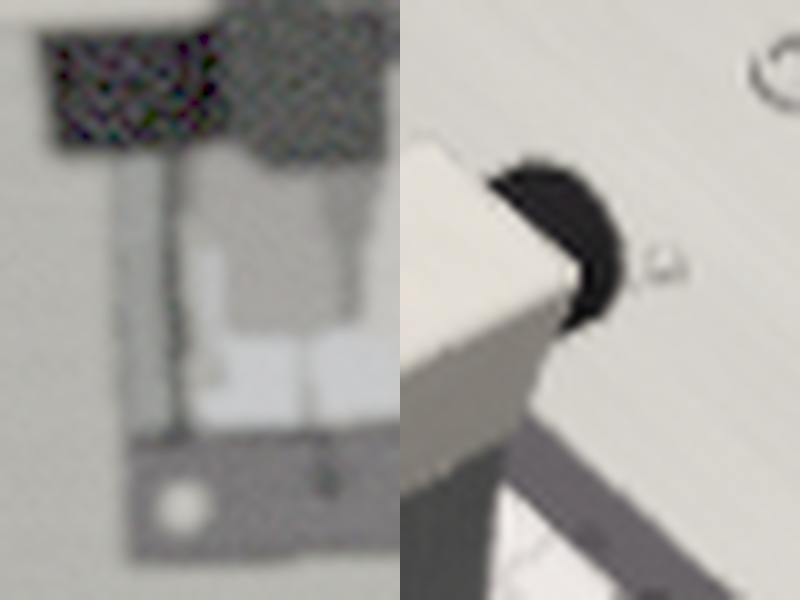

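The ball is at crop (210,372) in the top view and (665,263) in the scene view. The barrel front edge is at row 152, cols 60–218 (top); in the scene view its rightmost edge is at x≈625.

```bash
cat >> h.py <<'E'
RIG=[0.69181495,0.10983347,0.04989219]
def frame(yaw,el=np.radians(20)):
    x=np.array([np.cos(el)*np.cos(yaw),np.cos(el)*np.sin(yaw),np.sin(el)]);y=np.array([-np.sin(yaw),np.cos(yaw),0]);return np.c_[x,y,np.cross(x,y)]
E
python3 - <<'E'
from h import *
G=lambda p,o:(np.array(p)+.5)/10-.5+o
bt=G((210,372),[203,130]); bs=G((665,263),[345,240])
M=frame(RIG[2])
# triangulate ball
r=least_squares(lambda X:np.r_[proj("top",X)[0]-bt,proj("scene",X)[0]-bs],[.66,.29,.177]);print("ball tri",r.x.round(4),r.fun.round(1))
ball=r.x
th=np.linspace(0,2*np.pi,200)
def disc(L): return L+.022*(np.outer(np.cos(th),M[:,1])+np.outer(np.sin(th),M[:,2]))
def res(p,full=False):
    L=np.array([p[0],p[1],.23]); B=L-.06*M[:,0]-.035*M[:,2]
    dt=proj("top",disc(L)); ds=proj("scene",disc(L))
    e=np.r_[proj("top",B)[0]-bt,proj("scene",B)[0]-bs,
      dt[:,1].max()-G((0,152),[203,130])[1], dt[:,0].min()-G((60,0),[203,130])[0], dt[:,0].max()-G((218,0),[203,130])[0],
      ds[:,0].max()-G((625,0),[345,240])[0]]
    return e
r=least_squares(res,[.70,.29]);print(r.x,r.fun.round(1))
L=np.array([*r.x,.23]);print("focus",L-.06*M[:,0],"ball",L-.06*M[:,0]-.035*M[:,2])
print("focus from tri ball",ball+.035*M[:,2])
print("lens rig",[np.cos(RIG[2])*(L[0]-RIG[0])+np.sin(RIG[2])*(L[1]-RIG[1]),-np.sin(RIG[2])*(L[0]-RIG[0])+np.cos(RIG[2])*(L[1]-RIG[1])])
E
```

```text
ball tri [0.6037 0.3098 0.1832] [-14.2  14.3 -21.3   0.2]
[0.64874559 0.30421283] [-10.3  14.3 -23.9  -0.1  16.6 -12.   -8.7 -22.5]
focus [0.59243419 0.30140099 0.20947879] ball [0.60439    0.30199799 0.17658955]
focus from tri ball [0.59170891 0.30923604 0.21612974]
lens rig [np.float64(-0.03332177576649129), np.float64(0.19628541093920482)]
```

```bash
python3 - <<'E'
from h import *
G=lambda p,o:(np.array(p)+.5)/10-.5+o
bt=G((210,372),[203,130]); bs=G((265,263),[345,240])
M=frame(RIG[2])
r=least_squares(lambda X:np.r_[proj("top",X)[0]-bt,proj("scene",X)[0]-bs],[.66,.29,.177]);print("ball tri",r.x.round(4),r.fun.round(1))
ball=r.x
th=np.linspace(0,2*np.pi,200)
def disc(L): return L+.022*(np.outer(np.cos(th),M[:,1])+np.outer(np.sin(th),M[:,2]))
def res(p):
    L=np.array([p[0],p[1],.23]); B=L-.06*M[:,0]-.035*M[:,2]
    dt=proj("top",disc(L)); ds=proj("scene",disc(L))
    return np.r_[proj("top",B)[0]-bt,proj("scene",B)[0]-bs,
      dt[:,1].max()-G((0,152),[203,130])[1], dt[:,0].min()-G((60,0),[203,130])[0], dt[:,0].max()-G((218,0),[203,130])[0],
      ds[:,0].max()-G((225,0),[345,240])[0]]
r=least_squares(res,[.70,.29]);print(r.x,r.fun.round(1))
L=np.array([*r.x,.23]);F=L-.06*M[:,0];print("focus",F,"ball",F-.035*M[:,2])
print("focus from tri ball",ball+.035*M[:,2])
c,s=np.cos(RIG[2]),np.sin(RIG[2]);d=L[:2]-RIG[:2];print("lens rig",c*d[0]+s*d[1],-s*d[0]+c*d[1])
E
```

```text
ball tri [0.6392 0.2764 0.1791] [-0.1  0.1 -0.2 -0. ]
[0.68497648 0.27944014] [-0.2 -0.2 -0.5  1.   1.1 -1.4  1.8 -0.2]
focus [0.62866508 0.27662831 0.20947879] ball [0.64062089 0.2772253  0.17658955]
focus from tri ball [0.62728267 0.2757998  0.21198696]
lens rig 0.0016285803287243517 0.16973666131666582
```

```bash
python3 - <<'E'
from h import *
D=lambda p:(np.array(p)+.5)/8-.5+[240,130]
n=unproj("scene",D((355,437)),.062);t=unproj("scene",D((495,283)),.062);print(n,t,np.hypot(*(n-t)[:2]),np.degrees(np.arctan2(*(n-t)[[1,0]])))
B=lambda p:(np.array(p)+.5)/7-.5+[400,180]
# stud body outline edges near threads in top picture: left/right edge pairs
im=cv2.cvtColor(cv2.imread("pics/top0.png"),cv2.COLOR_BGR2GRAY)
for y in range(190,238): print(y,im[y,404:442].tolist())
st()
E
```

```text
[ 0.57491098 -0.21533666  0.062     ] [ 0.46766907 -0.25643247  0.062     ] 0.11484638812271687 20.967164208594752
190 [121, 120, 122, 121, 119, 118, 119, 121, 119, 118, 117, 120, 117, 118, 118, 118, 118, 119, 116, 119, 118, 120, 118, 121, 121, 119, 119, 120, 117, 118, 118, 116, 117, 117, 118, 119, 118, 118]
191 [121, 118, 119, 122, 120, 120, 122, 118, 118, 120, 123, 121, 118, 118, 120, 119, 119, 120, 119, 119, 118, 121, 118, 116, 118, 119, 120, 118, 118, 120, 116, 119, 120, 118, 119, 120, 120, 119]
192 [119, 117, 117, 119, 120, 120, 119, 116, 117, 119, 128, 130, 120, 114, 118, 121, 119, 117, 118, 121, 121, 120, 118, 118, 118, 119, 121, 119, 119, 121, 120, 118, 120, 122, 118, 121, 119, 121]
193 [122, 121, 121, 120, 120, 119, 118, 115, 106, 116, 129, 137, 121, 115, 120, 118, 117, 120, 120, 120, 118, 119, 119, 120, 120, 117, 119, 118, 119, 119, 121, 123, 118, 120, 120, 121, 119, 119]
194 [120, 122, 122, 119, 116, 112, 113, 107, 98, 107, 125, 136, 123, 111, 109, 105, 105, 113, 118, 120, 119, 119, 120, 117, 119, 119, 121, 118, 119, 121, 118, 117, 119, 120, 120, 118, 120, 119]
195 [119, 1
[... 7006 characters left out ...]
]
235 [126, 125, 126, 123, 124, 124, 122, 125, 122, 124, 122, 124, 113, 91, 56, 24, 9, 13, 0, 16, 18, 14, 16, 33, 49, 67, 84, 101, 109, 114, 110, 110, 113, 116, 117, 122, 119, 119]
236 [125, 124, 126, 122, 123, 125, 125, 123, 120, 126, 123, 123, 119, 104, 76, 35, 16, 22, 16, 9, 12, 19, 18, 30, 52, 73, 86, 102, 116, 123, 121, 116, 120, 119, 119, 124, 122, 121]
237 [125, 123, 125, 125, 125, 124, 125, 122, 124, 121, 124, 123, 120, 112, 93, 65, 38, 27, 23, 28, 17, 29, 38, 57, 78, 90, 103, 111, 119, 122, 120, 123, 123, 119, 123, 120, 120, 121]
t 11.7 p [ 562.8 -109.2  191.2] x [ 0.958  0.288 -0.   ] z [ 0.    -0.001 -1.   ] F [-0.4  0.8  0.4] op 85.2 ff 0.0 q [-0.37  0.1   1.87 -0.    1.17  0.91]
```

Request:
move_arm --plan '[-11,-32,0,0,0,1.4,85,-11,-32,0,0,0,1.4,85,-11,-32,0,0,0,1.3,85,-11,-32,0,0,0,1.2,85,0,0,-30,0,0,0,85,0,0,-30,0,0,0,85,0,0,0,0,0,0,85,0,0,0,0,0,0,85]'

```text
time: 12.5
eef_pos: [0.52, -0.233, 0.1308]
tcp_rot: [0.981, 0.193, -0.0, -0.001]
contact_force: [-0.0, 0.5, 0.9]
opening: 0.993
finger_force: 0.0
```

```bash
python3 - <<'E'
from h import *
st(); s=ctrl.get_state();r=R.from_quat(s["tcp_rot"]).as_matrix()
print(np.array([517,-239,41])-s["eef_pos"]*1e3, np.degrees(np.arctan2(r[1,0],r[0,0])))
E
```

```text
t 12.5 p [ 520.  -233.   130.8] x [ 0.925  0.379 -0.   ] z [-0.001  0.001 -1.   ] F [-0.   0.5  0.9] op 84.8 ff 0.0 q [-0.6   0.16  1.92  0.    1.06  0.58]
[ -2.98149266  -5.96322837 -89.80005047] 22.294864829331683
```

Request:
move_arm --plan '[-3,-6,-30,0,0,0,85,0,0,-30,0,0,0,85,0,0,-30,0,0,0,85,0,0,0,0,0,0,85,0,0,0,0,0,0,60]'

```text
time: 13.0
eef_pos: [0.5179, -0.2404, 0.0426]
tcp_rot: [0.981, 0.193, 0.001, 0.001]
contact_force: [-0.3, -0.3, 0.7]
opening: 0.851
finger_force: 0.0
```

Request:
move_arm --newtons 30 --plan '[0,0,0,0,0,0,15,0,0,0,0,0,0,15,0,0,0,0,0,0,15,0,0,0,0,0,0,15,0,0,0,0,0,0,15,0,0,0,0,0,0,15]'

```text
time: 13.6
eef_pos: [0.5165, -0.2385, 0.0425]
tcp_rot: [0.981, 0.192, -0.0, -0.002]
contact_force: [-2.7, 7.5, 8.9]
opening: 0.269
finger_force: 29.3
```

```bash
python3 -c "
from h import *
st()"
```

```text
t 13.6 p [ 516.5 -238.5   42.5] x [0.926 0.377 0.   ] z [-0.002  0.004 -1.   ] F [-2.7  7.5  8.9] op 23.0 ff 29.3 q [-0.61  0.29  1.96  0.    0.9   0.57]
```

Request:
move_arm --newtons 80 --plan '[0,0,0,0,0,0,15,0,0,0,0,0,0,15,0,0,5,0,0,0,15,0,0,15,0,0,0,15,0,0,30,0,0,0,15,0,0,40,0,0,0,15,0,0,40,0,0,0,15,0,0,40,0,0,0,15,0,0,20,0,0,0,15,0,0,0,0,0,0,15]'

```text
time: 14.6
eef_pos: [0.5183, -0.2418, 0.236]
tcp_rot: [0.981, 0.192, 0.003, 0.003]
contact_force: [0.3, -0.6, -4.7]
opening: 0.253
finger_force: 78.7
```

```bash
python3 - <<'E'
from h import *
st()
s=ctrl.get_state();Rc=R.from_quat(s["tcp_rot"]).as_matrix();print(Rc.round(3).tolist())
# target: tool x = lens x ; tool y as now side (-y); z = x cross y
M=frame(RIG[2]);Rt=np.c_[M[:,0],-M[:,1],-M[:,2]]
# first yaw to rig yaw then pitch
print("total rotvec deg",np.degrees(R.from_matrix(Rt@Rc.T).as_rotvec()))
F=np.array([.628,.2763,.2098]); G=F-.071*Rt[:,0]; T=G+.019*Rt[:,2]
print("TCP target",T, "delta",(T-s["eef_pos"])*1e3, "standoff60",((T-.06*M[:,0])-s["eef_pos"])*1e3)
E
```

```text
t 14.6 p [ 518.3 -241.8  236. ] x [0.926 0.378 0.005] z [ 0.008 -0.006 -1.   ] F [ 0.3 -0.6 -4.7] op 21.6 ff 78.7 q [-0.61  0.05  1.84 -0.    1.25  0.57]
[[0.926, 0.378, 0.008], [0.378, -0.926, -0.006], [0.005, 0.008, -1.0]]
total rotvec deg [  4.74126614 -19.24421652 -19.06638173]
TCP target [0.56785514 0.27329675 0.16766241] delta [ 49.60460189 515.05333686 -68.38210203] standoff60 [ -6.70679656 512.24150439 -88.90331063]
```

Request:
move_arm --plan '[-0.5,36.5,-6,0.34,-1.37,-1.36,15,-0.5,36.5,-6,0.34,-1.37,-1.36,15,-0.5,36.5,-6,0.34,-1.37,-1.36,15,-0.5,36.5,-6,0.34,-1.37,-1.36,15,-0.5,36.5,-6,0.34,-1.37,-1.36,15,-0.5,36.5,-6,0.34,-1.37,-1.36,15,-0.5,36.5,-6,0.34,-1.37,-1.36,15,-0.5,36.5,-6,0.34,-1.37,-1.36,15,-0.5,36.5,-6,0.34,-1.37,-1.36,15,-0.5,36.5,-6,0.34,-1.37,-1.36,15,-0.5,36.5,-6,0.34,-1.37,-1.36,15,-0.5,36.5,-6,0.34,-1.37,-1.36,15]'

```text
time: 15.8
eef_pos: [0.5083, 0.1986, 0.1559]
tcp_rot: [0.988, 0.049, 0.145, -0.007]
contact_force: [0.3, 0.6, -4.8]
opening: 0.253
finger_force: 79.1
```

Request:
move_arm --plan '[-0.5,36.5,-6,0.34,-1.37,-1.36,15,-0.5,36.5,-6,0.34,-1.37,-1.36,15,0,0,0,0,0,0,15,0,0,0,0,0,0,15,0,0,0,0,0,0,15]'

```text
time: 16.3
eef_pos: [0.5087, 0.2698, 0.1454]
tcp_rot: [0.985, 0.025, 0.169, -0.008]
contact_force: [-0.2, -0.7, -3.6]
opening: 0.256
finger_force: 79.7
```

```bash
cat > g.py <<'E'
from h import *
st()
s=ctrl.get_state();Rc=R.from_quat(s["tcp_rot"]).as_matrix()
M=frame(RIG[2]);Rt=np.c_[M[:,0],-M[:,1],-M[:,2]]
print("rotvec deg",np.degrees(R.from_matrix(Rt@Rc.T).as_rotvec()))
T=np.array([.56785514,.27329675,.16766241])
d=(T-s["eef_pos"])*1e3
print("delta",d,"in lens axes",M.T@d)
t=snap("top")["color"][:,:,::-1];c=snap("scene")["color"][:,:,::-1]
cv2.imwrite("pics/top3.png",t);cv2.imwrite("pics/scene3.png",c)
E
python3 g.py
```

```text
t 16.3 p [508.7 269.8 145.4] x [0.941 0.047 0.334] z [ 0.333  0.024 -0.943] F [-0.2 -0.7 -3.6] op 21.8 ff 79.7 q [ 0.35  0.01  2.08 -0.14  0.73  1.96]
rotvec deg [-0.36371908 -0.52233262 -0.16678252]
delta [59.12771176  3.54224353 22.28850846] in lens axes [63.28185772  0.58904841  0.6862227 ]
```

Request:
move_arm --plan '[10,0.6,3.7,-0.1,-0.2,-0.1,15,10,0.6,3.7,-0.1,-0.2,-0.1,15,10,0.6,3.7,-0.1,-0.1,0,15,10,0.6,3.7,0,0,0,15,0,0,0,0,0,0,15,0,0,0,0,0,0,15,0,0,0,0,0,0,15]'

```text
time: 17.1
eef_pos: [0.549, 0.273, 0.161]
tcp_rot: [0.984, 0.024, 0.174, -0.005]
contact_force: [-0.1, -0.2, -5.1]
opening: 0.256
finger_force: 79.7
```

```bash
python3 g.py; python3 - <<'E'
from h import *
s=ctrl.get_state();Rc=R.from_quat(s["tcp_rot"]).as_matrix();G=s["eef_pos"]-.019*Rc[:,2]
for k in(-.055,.055,.071):
    P=G+k*Rc[:,0];print(k,P.round(4),proj("top",P).round(1),proj("scene",P).round(1))
t=cv2.imread("pics/top3.png");c=cv2.imread("pics/scene3.png")
f=lambda im,x,y,w,h,k:cv2.resize(im[y:y+h,x:x+w],(w*k,h*k),interpolation=cv2.INTER_LANCZOS4)
g=lambda a:np.clip(255*(a/255.)**0.5,0,255).astype('uint8')
cv2.imwrite("pics/k.png",np.hstack([g(f(t,195,135,50,75,8)),g(f(c,350,235,50,75,8))]))
E
```

```text
t 17.1 p [549. 273. 161.] x [0.938 0.046 0.343] z [ 0.343  0.019 -0.939] F [-0.1 -0.2 -5.1] op 21.8 ff 79.7 q [ 0.34  0.07  1.99 -0.14  0.75  1.94]
rotvec deg [-0.1109111   0.06376035 -0.00340796]
delta [18.82580898  0.31316333  6.63671325] in lens axes [19.95302618 -0.62609757 -0.19966488]
-0.055 [0.4908 0.2702 0.16  ] [[227.2 226.9]] [[407.2 240.6]]
0.055 [0.594  0.2753 0.1978] [[221.6 184.1]] [[383.6 252.5]]
0.071 [0.609  0.276  0.2033] [[220.8 177.6]] [[379.9 254.3]]
```

View pics/k.png

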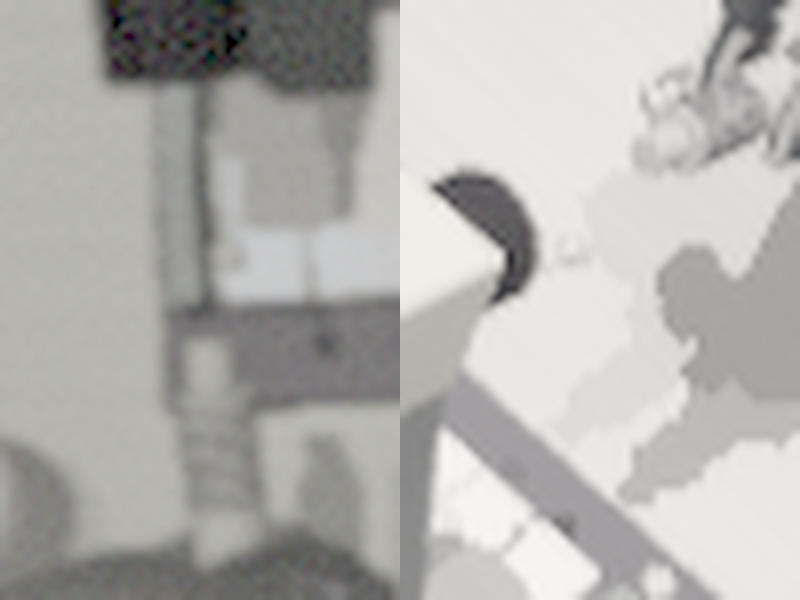

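The nose tip shows at crop (207,337) in the top view, 1 px from prediction. In the scene view the nose face spans from x≈635, with its bottom at about y=172. Comparing the face outline numerically.

```bash
python3 - <<'E'
from h import *
s=ctrl.get_state();Rc=R.from_quat(s["tcp_rot"]).as_matrix();G=s["eef_pos"]-.019*Rc[:,2]
th=np.linspace(0,6.283,100)
D=G+.071*Rc[:,0]+.007*(np.outer(np.cos(th),Rc[:,1])+np.outer(np.sin(th),Rc[:,2]))
for n in("top","scene"):
    p=proj(n,D);print(n,"min",p.min(0).round(1),"max",p.max(0).round(1))
a=cv2.imread("pics/scene3.png");
print("scene"); 
for y in range(246,260):print(y,cv2.cvtColor(a,6)[y,372:394].tolist())
a=cv2.imread("pics/top3.png");print("top")
for y in range(172,190):print(y,cv2.cvtColor(a,6)[y,214:232].tolist())
E
```

```text
top min [217.8 177. ] max [223.7 178.3]
scene min [377.8 251.7] max [382.1 256.9]
scene
246 [209, 208, 210, 211, 211, 211, 212, 207, 158, 203, 190, 200, 188, 134, 145, 104, 99, 124, 129, 110, 114, 102]
247 [209, 209, 208, 210, 211, 211, 212, 206, 133, 196, 200, 171, 151, 95, 110, 114, 107, 119, 142, 121, 135, 126]
248 [210, 209, 209, 209, 210, 211, 211, 207, 145, 155, 174, 152, 148, 161, 128, 103, 110, 119, 144, 136, 141, 116]
249 [210, 209, 210, 210, 209, 210, 211, 210, 191, 143, 153, 150, 160, 170, 164, 126, 116, 121, 143, 140, 132, 91]
250 [210, 210, 210, 211, 210, 210, 210, 211, 207, 152, 167, 174, 177, 164, 165, 166, 127, 126, 121, 109, 112, 104]
251 [211, 211, 211, 210, 211, 211, 210, 201, 194, 175, 188, 191, 191, 181, 154, 173, 130, 124, 108, 83, 89, 89]
252 [211, 211, 211, 211, 211, 211, 208, 173, 168, 172, 191, 191, 187, 181, 154, 155, 127, 103, 105, 80, 65, 77]
253 [212, 211, 211, 211, 210, 210, 195, 150, 151, 154, 180, 178, 169, 159, 149, 140, 117, 75, 77, 70, 120, 164]
254 [213, 212, 211, 211, 211, 210, 198, 147, 149, 151, 163, 152, 141, 132, 145, 141, 90, 70, 120, 165, 1
[... 1352 characters left out ...]
10, 89, 65, 56, 60, 57, 59, 57, 59, 59]
182 [117, 87, 66, 63, 90, 116, 123, 120, 111, 93, 69, 64, 62, 62, 59, 59, 59, 63]
183 [115, 87, 65, 68, 84, 108, 117, 117, 106, 90, 80, 77, 71, 61, 61, 61, 60, 61]
184 [113, 89, 71, 77, 94, 104, 111, 110, 103, 93, 88, 80, 65, 54, 52, 57, 52, 51]
185 [118, 93, 75, 82, 97, 106, 107, 105, 102, 98, 86, 74, 57, 51, 53, 54, 53, 57]
186 [124, 106, 83, 77, 87, 96, 94, 96, 92, 90, 81, 69, 60, 68, 78, 83, 89, 97]
187 [127, 122, 108, 89, 87, 97, 96, 93, 90, 84, 72, 66, 73, 96, 115, 124, 123, 125]
188 [131, 128, 115, 95, 90, 94, 97, 92, 93, 87, 81, 70, 80, 103, 126, 136, 134, 134]
189 [130, 130, 117, 92, 77, 82, 84, 90, 81, 84, 78, 79, 77, 101, 125, 136, 132, 132]
```

```bash
python3 - <<'E'
from h import *
s=ctrl.get_state();Rc=R.from_quat(s["tcp_rot"]).as_matrix();T=s["eef_pos"]-.019*Rc[:,2]+.071*Rc[:,0]
a=proj("top",T)[0]+[-.35,-.2];b=proj("scene",T)[0]+[.5,-.4]
X=least_squares(lambda X:np.r_[proj("top",X)[0]-a,proj("scene",X)[0]-b],T).x
M=frame(RIG[2]);Ft=np.array([.62728,.27580,.21199]);Fm=np.array([.628,.2763,.2098])
print("nominal tip",T,"seen",X,"d seen-nom lens axes mm",M.T@(X-T)*1e3)
print("to go: seen vs ball",M.T@(Ft-X)*1e3,"nominal",M.T@(Fm-T)*1e3)
E
```

```text
nominal tip [0.60902922 0.27601762 0.20329805] seen [0.60887033 0.27660172 0.20552958] d seen-nom lens axes mm [0.64148103 0.5912922  2.14126343]
to go: seen vs ball [19.44992861 -1.71883625 -0.20415782] nominal [20.04155424 -0.66407371 -0.37529783]
```

Request:
move_arm --plan '[3.7,0,1.3,-0.1,0.1,0,15,3.7,0,1.3,0,0,0,15,3.7,0,1.3,0,0,0,15,3.7,0,1.3,0,0,0,15,3.7,0,1.2,0,0,0,15,0,0,0,0,0,0,15,0,0,0,0,0,0,15,0,0,0,0,0,0,15,0,0,0,0,0,0,15,0,0,0,0,0,0,15]'

```text
time: 18.2
eef_pos: [0.5679, 0.2731, 0.1679]
tcp_rot: [0.984, 0.025, 0.174, -0.005]
contact_force: [0.1, 0.0, -4.9]
opening: 0.253
finger_force: 79.7
```

```bash
python3 g.py
```

```text
t 18.2 p [567.9 273.1 167.9] x [0.938 0.047 0.343] z [ 0.342  0.018 -0.939] F [ 0.1  0.  -4.9] op 21.6 ff 79.7 q [ 0.32  0.1   1.95 -0.13  0.76  1.93]
rotvec deg [-0.03026115  0.03112781 -0.01064567]
delta [-0.07407313  0.17984756 -0.28561688] in lens axes [-0.15877774  0.1833179  -0.24615676]
```

```bash
python3 -c "
from h import *
print(order.sign_off());st()"
```

```text
the job is handed in; nothing more can be done
None
the job is handed in; nothing more can be done
```

The job is handed in with the carriage pushed home, the clamp swung to its stop after that, and the stud held steady on the lens axis; by my estimate the nose tip is within about 2 mm of the focus point, and I don't have the judged result.

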